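Tighten the sanding wheel's castle nut to its cotter hole

ROBOT

A 6-joint arm with a two-finger parallel gripper is mounted at the origin on the work surface. World frame = base frame: x ahead of the robot, y to its left, z up, the work surface at z = 0. Lengths are in m, angles in degrees, forces in N, time in s.
With the tool pointing down it reaches from about 0.35 to 0.875 m from the base axis. Payload 4.2 kg.
Tool frame: the origin (TCP) lies midway between the tips of the shut fingers; the grasp point (between the pads) lies 19 mm behind it; z points along the fingers, y is the direction in which the jaws open and shut (so a half turn about z gives the same grasp; the last joint's range is limited). The gripper opens to 87 mm and grips with 3 to 60 N. Pads are 19 mm wide; open, the fingers measure 117 mm over their backs; the gripper's body (75 mm by 190 mm) begins 51 mm behind the grasp point.
Start: joints at [79.561, 22.042, 0.453, 0, -68.411, -14.817], TCP at [0.267, 0.565, 0.187] pointing down, gripper open.
Joint ranges: [-179.83, 179.83], [-69.29, 118.12], [-61.27, 80.66], [-181.25, 117.63], [-171.15, -9.14], [-177.46, 177.46]. Speed limits (degrees/s): [159.86, 159.86, 180, 180, 180, 180].

INTERFACE

Orientations are given as a 3x3 rotation matrix whose columns are the frame's x, y, z axes.
In Python, from station import sense, capture, get_calibration, finish_job, spot_in, spot_point gives the robot as it stands.
- The arm moves only by the shell command python3 -m inch 'ROWS'. ROWS is JSON, a list of rows, each an object with "fingers": the finger opening in cm, from 0 to 8.7; "delta_pos": the shift along the tool's x, y, z in cm, a list of three; "spin": the turn about the tool's z in degrees. In form: [{"fingers": fingers, "delta_pos": [dx, dy, dz], "spin": spin}, ...]. A call has 1 to 20 rows; each row is the pose to reach, as a shift and turn from the pose commanded when the call began, along the tool's axes at that moment; what a row does not reach only later rows make up. A row lasts 1/10 s, in which the tool goes at most 50 mm and 8.59 degrees, less where a joint would pass 70% of its speed; a pose out of reach is approached as far as the arm can. A call with a gripper value outside its range is refused whole. The fingers move at their own pace and stop on an object; the grip force is fixed at half the most. Time passes only in rows, so rows that repeat a pose let the fingers close. It gives the time, the measured TCP pose, the force and the opening at its end, in the units of the state.
- sense(): the state, without advancing time (a new reading comes with each control period).
- capture(name): name is "scene" or "top" or "wrist"; returns the picture (400x640x3 uint8, red, green, blue); there is no depth.
- get_calibration(name): a dict with "K" (3x3 intrinsics, pixels), "T" (4x4, takes a point from camera to world coordinates). Camera axes: x right, y up, looking along -z (the intrinsics and any distortion apply to the point x, -y, -z); pixel columns grow to the right and rows downward; lengths in m; the calibration is good to about 2 mm. A picture is of the moment at which its call begins: read the wrist's pose just before it. get_calibration takes no time and is no camera call; for the wrist camera it gives the pose at the moment of the call.
- finish_job(): hands the job in, once; it reports no verdict.
Trained networks look in the newest picture that a camera, given by its name, has taken for a name from the list of things; names that differ only in an ending like _2 or _b are one class to them, and where a whole thing is asked for, a point or a joint stands for the part that bears it (a point fixed in the world has none). Each returns a list of dicts, best first, with "conf" (0 to 1); they miss things now and then, are a little off and sometimes report something else, mostly with a low value. They report only what shows in the picture. A call takes as long as a camera call.
- spot_in(camera, target): "extent" ([left, top, right, bottom] as shares, 0 to 1, of the picture: columns of its width, rows of its height, round what is visible of it).
- spot_point(camera, target): "location" ([column, row] as shares, 0 to 1, of the picture: columns of its width, rows of its height: a listed point, or the origin of a listed thing).
The state is a dict: "time_s": time; "joints": joint angles; "joint_velocities": joint speeds; "effort": joint torques, N m; "tcp_pos": TCP position; "ee_rot": TCP orientation; "wrist_force": force on the tool from outside, world axes, zero at the start; "moment": the same for the moment, N m; "gripper_width": opening from 0.0 (shut) to 1.0 (fully open).
Only numpy, scipy, OpenCV 4.12 (cv2) and the standard library are available. Lean on these libraries where they do the work, as an engineer would, in place of code of your own. Each camera call takes 0.05 s, during which the arm holds its last target.

TASK

On the cobbler's bench, one of the two upright wheel heads has a castle nut (the nut with slots cut in its top) that is only finger tight. Tighten it clockwise, seen from above, and then a little further, just until the next slots line up with the cotter hole through the spindle (the black line across the spindle's end runs the same way as the hole); do not go on past that, let go and move away. Leave the plain, unslotted hex nut on the other head alone.

Things in the scene. Friction and masses are not known exactly. Their poses are not given: they have to be found in the camera images.
- castle_nut_mid (a point): Centre of the steel castle nut: hex, 50 mm across flats, 36 high, upright, mid 158 above the bench; a slot 11 wide, 12 deep in the top of each of its six flats. Axes turn with it: z up, x along two opposite slots, square to their flats. Washer 54 across, 10 thick under it, on a fixed sanding wheel 140 across, top 28 mm below this point. Spindle, 30 across, ends 26 mm above this point.
- cotter_hole (a point): Middle of the 4 mm cotter hole, level through the fixed steel spindle at the height of the nut's slots, 171 mm above the bench, 13 mm above the nut's centre. Its x axis runs along the hole, z up; it does not turn with the nut. A black line 4 mm wide across the spindle's end face runs parallel to the hole.
- castle_nut (a joint): Castle nut's angle, rad, growing clockwise from above (tightening). Starts finger tight at 0 to 0.40; tight from 0.50; at 0.75 the slots line up with the hole and the x axes of castle_nut_mid and cotter_hole are parallel (20 to 43 degrees from the start). Takes 0.15 N m at 0, growing to 0.23 N m at 0.75; stays where it is left, does not rise or sink.
- plain_nut (a joint): Angle in rad of the plain hex nut (same size and height as the castle nut, no slots, spindle without hole or line) on the other head, the one with the brush wheel. It starts at 0, grows clockwise from above, and is to be left alone.

How it is judged:
By the outcome, as a careful person would: the job done as asked, in the order asked, and still so for the second after the job is handed in, with the robot touching nothing.
It also fails if it takes over 29 s, if anything falls off the work surface, if the arm or the gripper's body presses on something with over 40 N, if the wrist force passes 120 N, or if a joint passes its speed limit or range.

## Working session

There is one attempt and no reset: what is moved stays moved. The work goes in short steps, Python scripts to look and compute and a shell command to move; the robot and the scene stay as the last step left them, time stands still between calls to the robot, and variables do not carry over. Pictures are saved under pics/ and viewed, and the job is handed in when it is done.

```bash
ls; mkdir -p pics
python3 - <<'E'
from station import *
import cv2
s=sense();print({k:s[k] for k in s})
for n in ["scene","top","wrist"]:
    im=capture(n);cv2.imwrite(f"pics/{n}0.png",im[:,:,::-1])
    for t in ["castle_nut_mid","cotter_hole"]:
        print(n,t,spot_point(n,t)[:2])
    c=get_calibration(n);print(c["K"],c["T"],[k for k in c])
E
```

```text
pics
{'time_s': 0.0, 'joints': array([ 7.95589661e+01,  2.20906982e+01,  3.78304228e-01, -2.88329693e-02,
       -6.84108112e+01, -1.48184665e+01]), 'joint_velocities': array([ 0.01985021, -0.06809198,  0.04428526,  0.04582049,  0.11501139,
        0.01503469]), 'effort': array([ 1.46861244e-04, -3.90666747e+01,  1.87399954e+01,  4.21971962e+00,
        1.09886113e-02, -1.83489396e-04]), 'tcp_pos': array([0.26637437, 0.56462841, 0.18555068]), 'ee_rot': array([[ 9.04305201e-01, -4.26885677e-01, -8.49862002e-04],
       [-4.26886512e-01, -9.04302928e-01, -2.02988759e-03],
       [ 9.79972415e-05,  2.19843253e-03, -9.99997579e-01]]), 'wrist_force': array([ 1.05437958,  1.02287777, -0.11722889]), 'moment': array([-0.0150661 ,  0.01978589,  0.02422118]), 'gripper_width': 1.0016350740670115}
scene castle_nut_mid [{'location': [0.3763, 0.6403], 'conf': 0.86}]
scene cotter_hole [{'location': [0.3673, 0.6248], 'conf': 0.85}]
[[502.80501088   0.         312.16317759]
 [  0.         502.80501088 197.05314753]
 [  0.           0.           1.        ]] [[ 2.73521956e-01 -7.48997757e-01  6.034799
[... 458 characters left out ...]
       0.           1.        ]] [[-0.01706917  0.99083154 -0.13402056  0.44494863]
 [-0.99944809 -0.0130878   0.03053222  0.00661843]
 [ 0.02849825  0.13446776  0.99050809  1.00308768]
 [ 0.          0.          0.          1.        ]] ['K', 'T']
wrist castle_nut_mid []
wrist cotter_hole []
[[276.89832644   0.         324.66308772]
 [  0.         276.89832644 195.55191931]
 [  0.           0.           1.        ]] [[-4.27025940e-01  8.76982056e-01  2.20343643e-01  3.26655976e-01]
 [-9.04239345e-01 -4.14215766e-01 -1.03809950e-01  5.36968570e-01]
 [ 2.30347799e-04 -2.43572933e-01  9.69882556e-01  3.84689879e-01]
 [ 0.00000000e+00  0.00000000e+00  0.00000000e+00  1.00000000e+00]] ['K', 'T']
```

View pics/scene0.png

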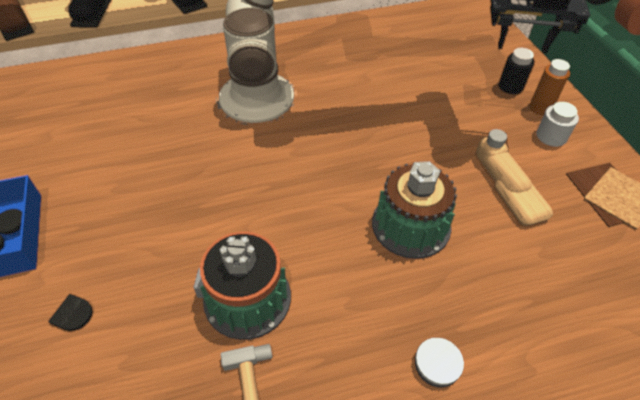

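View pics/top0.png

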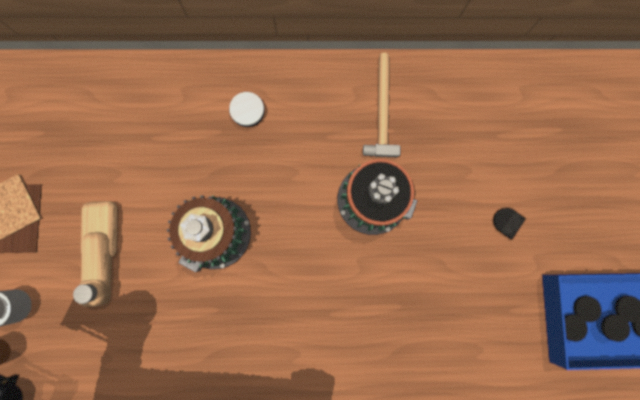

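```bash
cat > h.py <<'E'
import numpy as np
from station import *
def ray(c,px):
    K=c["K"];T=c["T"];d=np.array([(px[0]-K[0,2])/K[0,0],-(px[1]-K[1,2])/K[1,1],-1]);return T[:3,3],T[:3,:3]@d
def atz(c,px,z):
    o,d=ray(c,px);return o+d*(z-o[2])/d[2]
def proj(c,p):
    T=c["T"];q=T[:3,:3].T@(np.array(p)-T[:3,3]);K=c["K"];return np.array([K[0,2]+K[0,0]*q[0]/-q[2],K[1,2]+K[1,1]*-q[1]/-q[2]])
E
python3 - <<'E'
from h import *
for n,px,z in [("scene",(.3763*640,.6403*400),.158),("scene",(.3673*640,.6248*400),.171),("top",(.5975*640,.478*400),.158),("top",(.6005*640,.472*400),.171)]:
    print(n,atz(get_calibration(n),px,z))
import cv2
a=cv2.imread("pics/top0.png");print(a.shape)
cv2.imwrite("pics/top0z.png",cv2.resize(a[140:240,330:440],None,fx=5,fy=5,interpolation=cv2.INTER_CUBIC))
a=cv2.imread("pics/scene0.png")
cv2.imwrite("pics/scene0z.png",cv2.resize(a[200:310,180:300],None,fx=5,fy=5,interpolation=cv2.INTER_CUBIC))
E
```

```text
scene [ 0.58756499 -0.13588882  0.158     ]
scene [ 0.58130363 -0.14307065  0.171     ]
top [ 0.57732012 -0.13976999  0.158     ]
top [ 0.58010176 -0.14155729  0.171     ]
(400, 640, 3)
```

View zooms.

View pics/top0z.png

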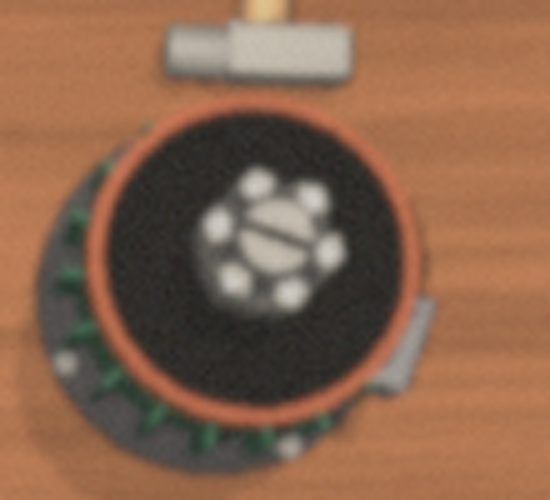

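View pics/scene0z.png

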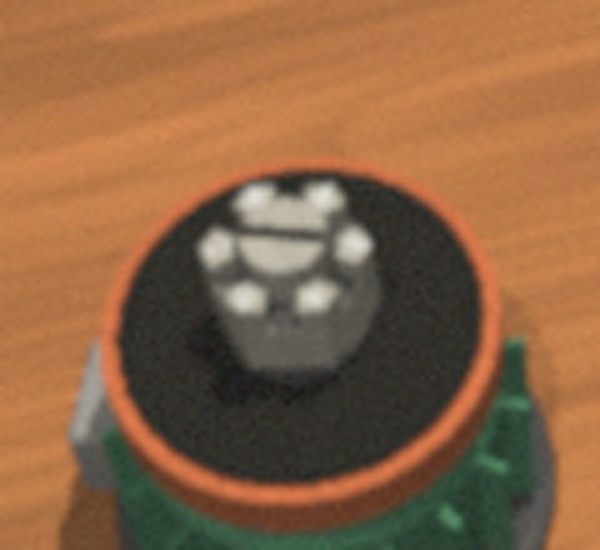

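Run:
```python
from h import *
D={"top":([(258,182),(312,196),(331,250),(292,293),(235,279),(217,224)],[(246,227),(309,246)],(330,140)),
"scene":([(257,195),(325,195),(354,245),(318,296),(246,297),(217,246)],[(240,232),(325,236)],(180,200))}
for n,(cr,li,o) in D.items():
    c=get_calibration(n)
    P=np.array([atz(c,(x/5+o[0],y/5+o[1]),.176) for x,y in cr])
    m=P.mean(0);d=P-m
    a=np.degrees(np.arctan2(d[:,1],d[:,0]))
    # corner angle mod 60
    k=np.degrees(np.angle(np.exp(6j*np.radians(a)).mean()))/6
    L=[atz(c,(x/5+o[0],y/5+o[1]),.184) for x,y in li];v=L[1]-L[0]
    print(n,m,np.hypot(d[:,0],d[:,1]).round(4),"corner mod60",k%60,"slot mod60",(k+30)%60,"line",np.degrees(np.arctan2(v[1],v[0]))%180, (L[0]+L[1])/2)
```

```text
top [ 0.58201063 -0.1418029   0.176     ] [0.0232 0.0229 0.0232 0.0234 0.0232 0.0234] corner mod60 15.703037028744822 slot mod60 45.70303702874482 line 72.25368468940718 [ 0.58095996 -0.1416891   0.184     ]
scene [ 0.583912   -0.13927147  0.176     ] [0.0234 0.0231 0.0227 0.0234 0.0232 0.0231] corner mod60 14.911445196204257 slot mod60 44.911445196204255 line 70.95657738162045 [ 0.58461286 -0.13972335  0.184     ]
```

```bash
python3 -m inch '[{"fingers":8.7,"delta_pos":[2,2,-5],"spin":0},{"fingers":8.7,"delta_pos":[5,5,-7],"spin":0},{"fingers":8.7,"delta_pos":[58.8,50.4,-7],"spin":19},{"fingers":8.7,"delta_pos":[58.8,50.4,-7],"spin":19},{"fingers":8.7,"delta_pos":[58.8,50.4,-7],"spin":19},{"fingers":8.7,"delta_pos":[58.8,50.4,-7],"spin":19},{"fingers":8.7,"delta_pos":[58.8,50.4,-7],"spin":19},{"fingers":8.7,"delta_pos":[58.8,50.4,-7],"spin":19},{"fingers":8.7,"delta_pos":[58.8,50.4,-7],"spin":19},{"fingers":8.7,"delta_pos":[58.8,50.4,-7],"spin":19},{"fingers":8.7,"delta_pos":[58.8,50.4,-7],"spin":19},{"fingers":8.7,"delta_pos":[58.8,50.4,-7],"spin":19},{"fingers":8.7,"delta_pos":[58.8,50.4,-7],"spin":19},{"fingers":8.7,"delta_pos":[58.8,50.4,-7],"spin":19},{"fingers":8.7,"delta_pos":[58.8,50.4,-7],"spin":19},{"fingers":8.7,"delta_pos":[58.8,50.4,-7],"spin":19},{"fingers":8.7,"delta_pos":[58.8,50.4,-7],"spin":19},{"fingers":8.7,"delta_pos":[58.8,50.4,-7],"spin":19},{"fingers":8.7,"delta_pos":[58.8,50.4,-7],"spin":19},{"fingers":8.7,"delta_pos":[58.8,50.4,-7],"spin":19}]'
python3 - <<'E'
from h import *
import cv2
s=sense();print(s)
im=capture("wrist");cv2.imwrite("pics/w1.png",im[:,:,::-1])
for t in ["castle_nut_mid","cotter_hole"]: print(spot_point("wrist",t)[:2])
print(proj(get_calibration("wrist"),[.583,-.1405,.176]))
E
```

```text
time_s: 2.45
tcp_pos: [0.5831, -0.1402, 0.2571]
ee_rot: [[0.718, -0.697, 0.001], [-0.697, -0.718, 0.0], [0.0, -0.001, -1.0]]
wrist_force: [0.2, 0.2, 0.2]
gripper_width: 1.003
{'time_s': 2.45, 'joints': array([ 1.93230886e+00,  1.73152661e+01,  3.54797412e+00, -1.02926184e-02,
       -7.62004438e+01,  4.39191973e+01]), 'joint_velocities': array([ 0.40203412, -0.24213919,  0.14574171,  0.01367538,  0.02043421,
        0.0866839 ]), 'effort': array([-3.95356352e-01, -3.52869451e+01,  1.96125466e+01,  4.35455561e+00,
        8.18604394e-02, -2.69881959e-03]), 'tcp_pos': array([ 0.58305611, -0.14016004,  0.25713022]), 'ee_rot': array([[ 7.17507151e-01, -6.96550916e-01,  5.56917254e-04],
       [-6.96551088e-01, -7.17507174e-01,  1.93343472e-04],
       [ 2.64918552e-04, -5.26646643e-04, -9.99999826e-01]]), 'wrist_force': array([0.18674597, 0.24047564, 0.21268229]), 'moment': array([ 0.05165942,  0.03460418, -0.00285187]), 'gripper_width': 1.0026849059519418}
[{'location': [0.5142, 0.4602], 'conf': 0.61}]
[{'location': [0.5089, 0.47], 'conf': 0.57}]
[325.18351425 191.99770272]
```

View pics/w1.png

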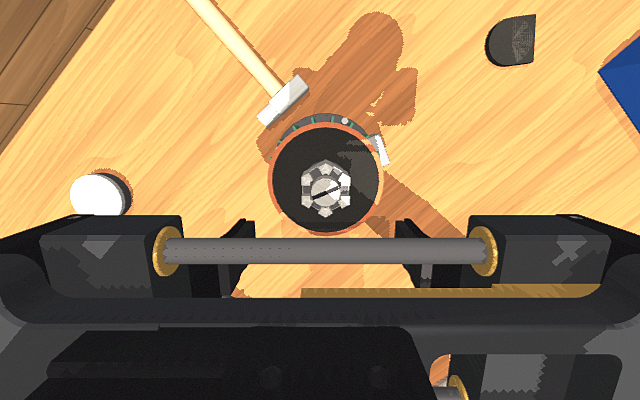

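Run:
```python
import cv2
a=cv2.imread("pics/w1.png")
cv2.imwrite("pics/w1z.png",cv2.resize(a[145:235,270:380],None,fx=6,fy=6,interpolation=cv2.INTER_CUBIC))
```

```text
(no output)
```

View pics/w1z.png

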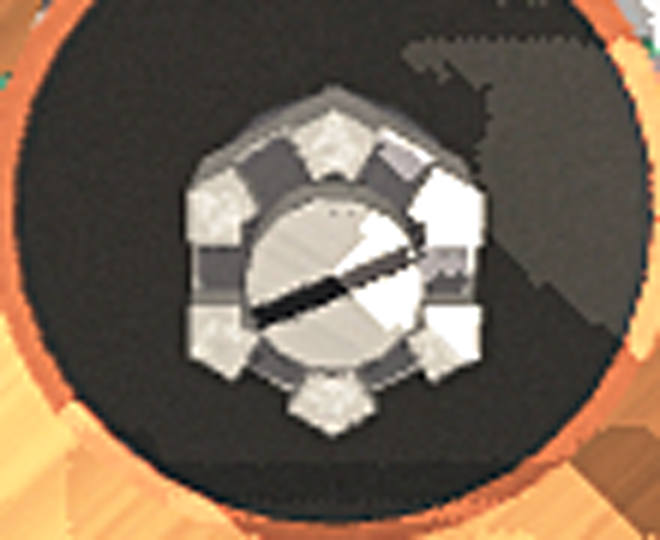

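```bash
cat > fit.py <<'E'
from h import *
def fit(c,cr,li,o,f,R=.0289):
    g=lambda L,z:np.array([atz(c,((x+.5)/f-.5+o[0],(y+.5)/f-.5+o[1]),z) for x,y in L])
    P=g(cr,.176);m=P.mean(0);d=P-m
    a=np.arctan2(d[:,1],d[:,0]);k=np.degrees(np.angle(np.exp(6j*a).mean()))/6
    L=g(li,.184);v=L[1]-L[0]
    sl=(k+30)%60;l=np.degrees(np.arctan2(v[1],v[0]))
    print("c",m,"R",np.hypot(d[:,0],d[:,1]).round(4),"slot",sl,"line",l%180,"to go",(sl-l+15)%60-15,L.mean(0),"len",np.linalg.norm(v))
E
python3 - <<'E'
from fit import *
s=sense();R=s["ee_rot"]
print("y yaw",np.degrees(np.arctan2(R[1,1],R[0,1]))%180)
fit(get_calibration("wrist"),[(333,110),(484,200),(480,362),(333,437),(188,362),(188,193)],[(255,322),(415,252)],(270,145),6)
E
```

```text
y yaw 45.85802777984071
c [ 0.58356364 -0.14122621  0.176     ] R [0.0293 0.0291 0.0295 0.0286 0.0296 0.0292] slot 45.386714967524966 line 70.0606161459177 to go 35.326098821607275 [ 0.58391885 -0.14160567  0.184     ] len 0.029458302069363895
```

```bash
python3 -m inch '[{"fingers":8.7,"delta_pos":[0.1,0,3],"spin":0.5},{"fingers":8.7,"delta_pos":[0.1,0,6],"spin":0.5},{"fingers":8.7,"delta_pos":[0.1,0,8],"spin":0.5},{"fingers":8.7,"delta_pos":[0.1,0,9.5],"spin":0.5},{"fingers":8.7,"delta_pos":[0.1,0,10.5],"spin":0.5},{"fingers":8.7,"delta_pos":[0.1,0,11.1],"spin":0.5},{"fingers":8.7,"delta_pos":[0.1,0,11.1],"spin":0.5}]'
python3 - <<'E'
from h import *
import cv2
im=capture("wrist");cv2.imwrite("pics/w2.png",im[:,:,::-1])
im=capture("scene");cv2.imwrite("pics/s2.png",cv2.resize(im[150:350,130:380,::-1],None,fx=3,fy=3))
E
```

```text
time_s: 3.3
tcp_pos: [0.5839, -0.1418, 0.1453]
ee_rot: [[0.71, -0.704, -0.001], [-0.704, -0.71, 0.0], [-0.001, 0.001, -1.0]]
wrist_force: [-0.5, -0.0, 0.3]
gripper_width: 0.998
```

View pics/w2.png

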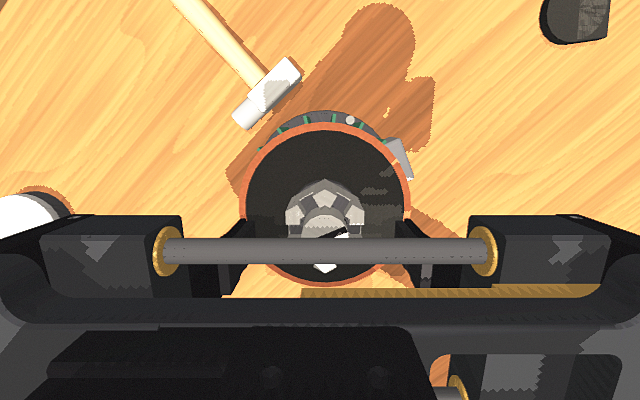

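View pics/s2.png

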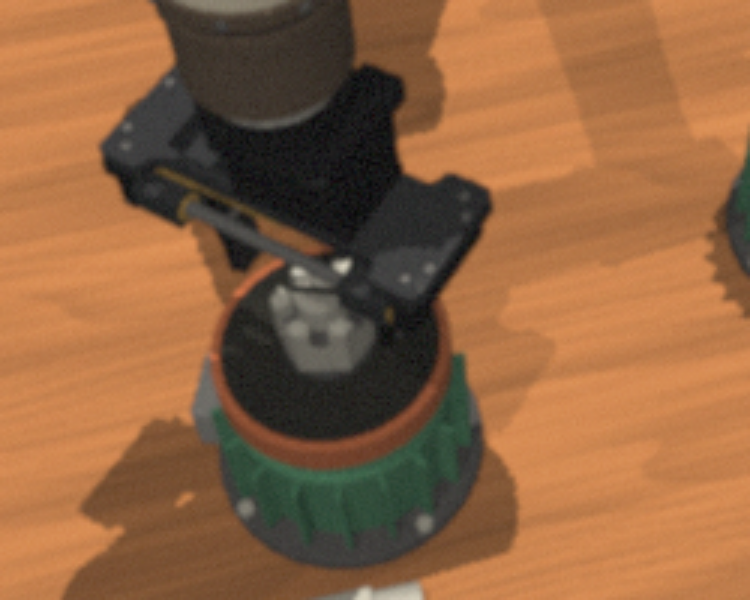

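The nut, around (325,205) in the wrist view, sits midway between the fingers with its flats square to the jaws. I'll close on it now.

```bash
python3 -m inch '[{"fingers":4.6,"delta_pos":[0,0,0],"spin":0},{"fingers":4.6,"delta_pos":[0,0,0],"spin":0},{"fingers":4.6,"delta_pos":[0,0,0],"spin":0},{"fingers":4.6,"delta_pos":[0,0,0],"spin":0},{"fingers":4.6,"delta_pos":[0,0,0],"spin":0},{"fingers":4.6,"delta_pos":[0,0,0],"spin":0},{"fingers":4.6,"delta_pos":[0,0,0],"spin":0},{"fingers":4.6,"delta_pos":[0,0,0],"spin":0}]'
python3 - <<'E'
from h import *
s=sense();R=s["ee_rot"];print(s["wrist_force"],s["moment"],s["gripper_width"]*87,np.degrees(np.arctan2(R[1,1],R[0,1]))%180,s["joints"])
E
```

```text
time_s: 4.2
tcp_pos: [0.5841, -0.1421, 0.1456]
ee_rot: [[0.71, -0.704, -0.0], [-0.704, -0.71, -0.0], [-0.0, 0.0, -1.0]]
wrist_force: [0.0, -0.3, 0.3]
gripper_width: 0.535
[ 0.01040122 -0.27174059  0.30823209] [-0.01807899  0.00829553 -0.01432114] 46.533589681461315 45.24519164961799 [ 1.73883698e+00  2.15166014e+01 -6.50603505e+00  4.45420168e-04
 -6.19843149e+01  4.35061452e+01]
```

```bash
python3 -m inch '[{"fingers":3.5,"delta_pos":[0,0,0],"spin":0},{"fingers":3.5,"delta_pos":[0,0,0],"spin":0},{"fingers":3.5,"delta_pos":[0,0,0],"spin":0}]'
python3 - <<'E'
from h import *
import cv2
im=capture("wrist");cv2.imwrite("pics/w3.png",cv2.resize(im[140:300,200:450,::-1],None,fx=3,fy=3))
im=capture("scene");cv2.imwrite("pics/s3.png",cv2.resize(im[150:350,130:380,::-1],None,fx=3,fy=3))
E
```

```text
time_s: 4.5
tcp_pos: [0.5841, -0.1422, 0.1457]
ee_rot: [[0.71, -0.704, 0.0], [-0.704, -0.71, -0.0], [0.0, -0.0, -1.0]]
wrist_force: [-0.4, -0.6, -0.8]
gripper_width: 0.416
```

View pics/w3.png

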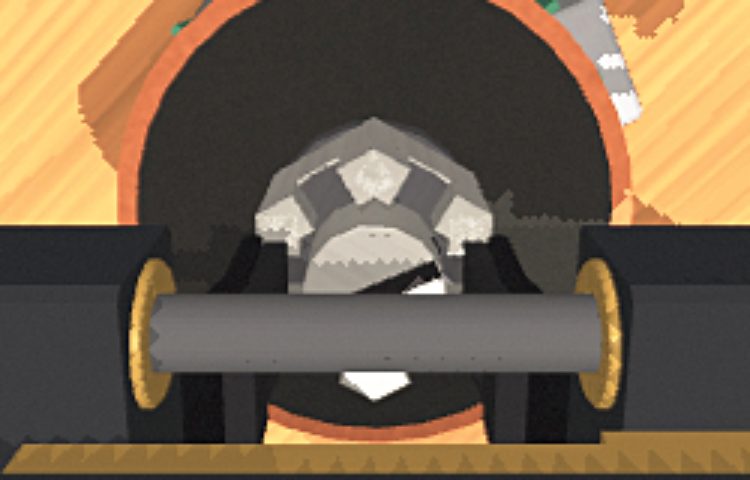

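View pics/s3.png

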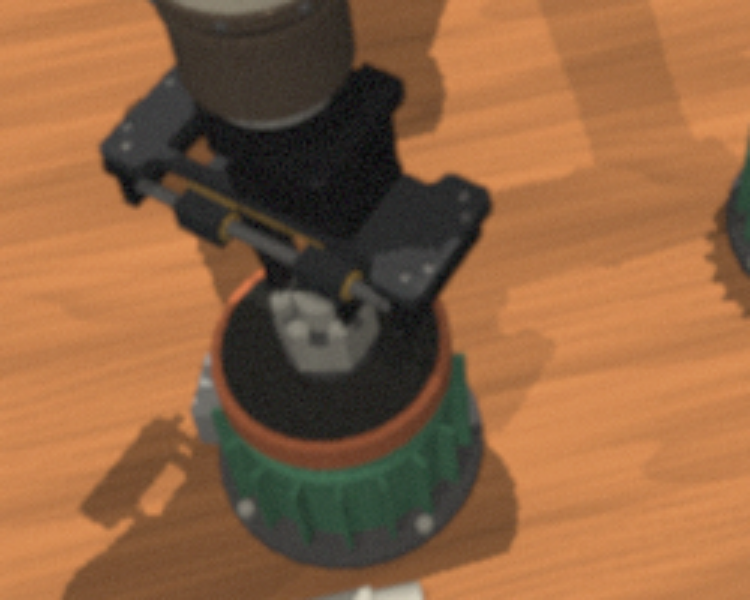

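Run:
```python
from h import *
s=sense();c=get_calibration("wrist");R=s["ee_rot"];p=s["tcp_pos"];print(s["gripper_width"],p,c["T"])
for w in (.018,.025):
  for x in (-.0095,.0095):
    for z in (0,-.019,-.035,-.05):
      print(w,x,z,[(proj(c,p+R@np.array([x,sg*w,z]))).round() for sg in(1,-1)])
print(proj(c,[.5835,-.141,.176]),proj(c,[.5835,-.141,.14]))
for px in ((200+265/3,140+240/3),(200+490/3,140+240/3)):
  for z in (.145,.165,.18,.2):print(px,z,R.T@(atz(c,px,z)-p))
```

```text
0.4115118421749456 [ 0.58412115 -0.14215926  0.14566983] [[-7.04357114e-01  6.88447873e-01  1.72975668e-01  6.31302650e-01]
 [-7.09845783e-01 -6.83174075e-01 -1.71441386e-01 -1.88743301e-01]
 [ 1.44034142e-04 -2.43542008e-01  9.69890339e-01  3.43782144e-01]
 [ 0.00000000e+00  0.00000000e+00  0.00000000e+00  1.00000000e+00]]
0.018 -0.0095 0 [array([349., 229.]), array([301., 229.])]
0.018 -0.0095 -0.019 [array([351., 239.]), array([299., 239.])]
0.018 -0.0095 -0.035 [array([353., 249.]), array([297., 249.])]
0.018 -0.0095 -0.05 [array([356., 260.]), array([294., 260.])]
0.018 0.0095 0 [array([349., 205.]), array([301., 205.])]
0.018 0.0095 -0.019 [array([351., 212.]), array([298., 213.])]
0.018 0.0095 -0.035 [array([354., 220.]), array([296., 220.])]
0.018 0.0095 -0.05 [array([357., 229.]), array([293., 229.])]
0.025 -0.0095 0 [array([358., 229.]), array([292., 229.])]
0.025 -0.0095 -0.019 [array([361., 239.]), array([289., 239.])]
0.025 -0.0095 -0.035 [array([364., 249.]), array([286., 249.])]
0.025 -0.0095 -0.05 [array([368., 260.]), array([282., 260.])]
0.025 0.0095 0 [array([358., 205.]), array([291., 205.])]
0.025 0.0095 -0.019 [array([362., 212.]), array([288., 213.])]
0.025 0.0095 -0.035 [array([365., 220.]), array([285., 220.])]
0.025 0.0095 -0.05 [array([369., 229.]), array([281., 229.])]
[324.28539345 233.6668493 ] [324.34028276 216.11183411]
(288.3333333333333, 220.0) 0.145 [-0.00268003 -0.02763706  0.00066951]
(288.3333333333333, 220.0) 0.165 [ 0.00426148 -0.02487033 -0.01933016]
(288.3333333333333, 220.0) 0.18 [ 0.00946761 -0.02279529 -0.03432991]
(288.3333333333333, 220.0) 0.2 [ 0.01640911 -0.02002856 -0.05432958]
(363.33333333333337, 220.0) 0.145 [-0.00270466  0.02913479  0.00066991]
(363.33333333333337, 220.0) 0.165 [ 0.00423932  0.02618955 -0.01932979]
(363.33333333333337, 220.0) 0.18 [ 0.00944731  0.02398062 -0.03432958]
(363.33333333333337, 220.0) 0.2 [ 0.0163913   0.02103538 -0.05432929]
```

Run:
```python
from h import *
import cv2
c=get_calibration("scene");s=sense();R=s["ee_rot"];p=s["tcp_pos"]
for sg in (1,-1):
  for w in (.0435,.058):
   for z in (0,-.02,-.04):
    q=proj(c,p+R@np.array([0,sg*w,z]));print(sg,w,z,q.round(1),((q-[130,150])*3).round())
a=cv2.imread("pics/w1.png");cv2.imwrite("pics/w1f.png",cv2.resize(a[190:310,200:450],None,fx=3,fy=3,interpolation=cv2.INTER_CUBIC))
```

```text
1 0.0435 0 [216.9 248.9] [261. 297.]
1 0.0435 -0.02 [215.2 242.5] [256. 277.]
1 0.0435 -0.04 [213.4 235.8] [250. 258.]
1 0.058 0 [210.2 245.5] [240. 286.]
1 0.058 -0.02 [208.3 239.1] [235. 267.]
1 0.058 -0.04 [206.4 232.4] [229. 247.]
-1 0.0435 0 [259.  269.8] [387. 359.]
-1 0.0435 -0.02 [258.  263.6] [384. 341.]
-1 0.0435 -0.04 [257.  257.2] [381. 322.]
-1 0.058 0 [266.3 273.4] [409. 370.]
-1 0.058 -0.02 [265.4 267.3] [406. 352.]
-1 0.058 -0.04 [264.5 260.9] [404. 333.]
```

View pics/w1f.png

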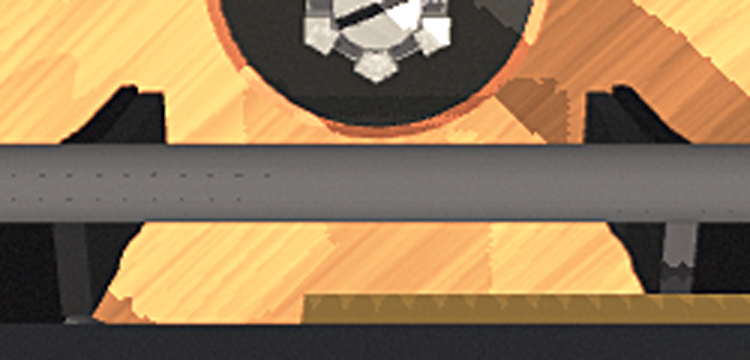

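The fingers closed to 36 mm without contact, and the images put the visible tips at about z=0.18, above the nut. I'll lift clear while opening and check where the tips really are.

```bash
python3 -m inch '[{"fingers":8.7,"delta_pos":[0,0,-2],"spin":0},{"fingers":8.7,"delta_pos":[0,0,-5],"spin":0},{"fingers":8.7,"delta_pos":[0,0,-9],"spin":0},{"fingers":8.7,"delta_pos":[0,0,-12],"spin":0},{"fingers":8.7,"delta_pos":[0,0,-12],"spin":0},{"fingers":8.7,"delta_pos":[0,0,-12],"spin":0},{"fingers":8.7,"delta_pos":[0,0,-12],"spin":0}]'
python3 - <<'E'
from h import *
import cv2
im=capture("wrist");cv2.imwrite("pics/w4.png",im[:,:,::-1])
im=capture("scene");
s=sense();R=s["ee_rot"];p=s["tcp_pos"];c=get_calibration("scene")
im=cv2.resize(im[90:290,130:380,::-1],None,fx=3,fy=3,interpolation=cv2.INTER_CUBIC)
for sg in(1,-1):
  for z,col in((0,(0,0,255)),(-.019,(0,255,0)),(-.07,(255,0,0))):
    q=proj(c,p+R@np.array([0,sg*.0435,z]));cv2.circle(im,tuple(int(v) for v in (q-[130,90]+.5)*3),3,col,-1)
cv2.imwrite("pics/s4.png",im);print(s["gripper_width"],p)
E
```

```text
time_s: 5.3
tcp_pos: [0.5833, -0.1419, 0.2641]
ee_rot: [[0.71, -0.704, -0.003], [-0.704, -0.71, 0.001], [-0.002, 0.002, -1.0]]
wrist_force: [1.0, -0.4, -0.3]
gripper_width: 0.947
0.9797263203096279 [ 0.58339723 -0.14205116  0.26400603]
```

View pics/s4.png

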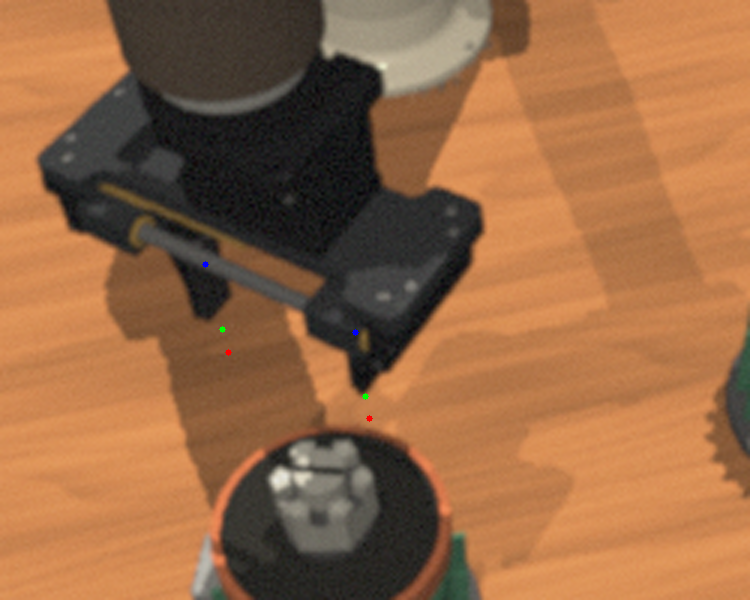

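View pics/w4.png

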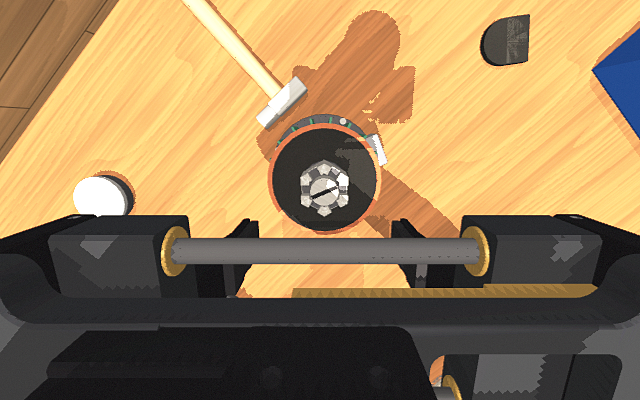

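Markers show the visible tips end about 30 mm short of the reported TCP (red dots), so I need to go deeper. The stated body start would then be about 10 mm above the spindle end. I'll descend in small steps with force checks.

```bash
python3 -m inch '[{"fingers":8.7,"delta_pos":[0,0,4],"spin":0},{"fingers":8.7,"delta_pos":[0,0,8],"spin":0},{"fingers":8.7,"delta_pos":[0,0,11],"spin":0},{"fingers":8.7,"delta_pos":[0,0,12.5],"spin":0},{"fingers":8.7,"delta_pos":[0,0,13],"spin":0},{"fingers":8.7,"delta_pos":[0,0,13.3],"spin":0},{"fingers":8.7,"delta_pos":[0,0,13.6],"spin":0},{"fingers":8.7,"delta_pos":[0,0,13.9],"spin":0},{"fingers":8.7,"delta_pos":[0,0,13.9],"spin":0}]'
python3 - <<'E'
from h import *
import cv2
im=capture("wrist");cv2.imwrite("pics/w5.png",cv2.resize(im[140:300,200:450,::-1],None,fx=3,fy=3))
im=capture("scene");cv2.imwrite("pics/s5.png",cv2.resize(im[150:350,130:380,::-1],None,fx=3,fy=3))
E
```

```text
time_s: 6.3
tcp_pos: [0.5842, -0.1421, 0.127]
ee_rot: [[0.71, -0.704, 0.001], [-0.704, -0.71, 0.0], [0.0, -0.001, -1.0]]
wrist_force: [-0.3, -0.8, -0.5]
gripper_width: 1.002
```

View pics/w5.png

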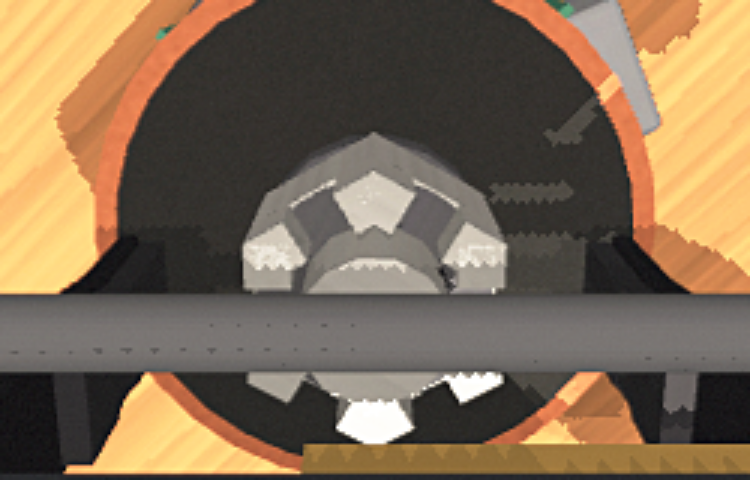

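View pics/s5.png

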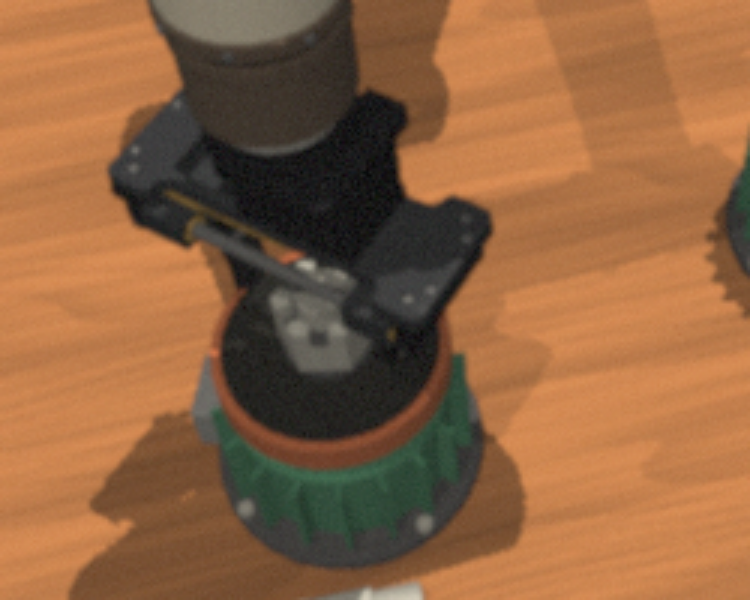

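```bash
python3 -m inch '[{"fingers":8.7,"delta_pos":[-0.1,0,0.2],"spin":0},{"fingers":4.4,"delta_pos":[-0.1,0,0.4],"spin":0},{"fingers":4.4,"delta_pos":[-0.1,0,0.4],"spin":0},{"fingers":4.4,"delta_pos":[-0.1,0,0.4],"spin":0},{"fingers":4.4,"delta_pos":[-0.1,0,0.4],"spin":0},{"fingers":4.4,"delta_pos":[-0.1,0,0.4],"spin":0},{"fingers":4.4,"delta_pos":[-0.1,0,0.4],"spin":0},{"fingers":4.4,"delta_pos":[-0.1,0,0.4],"spin":0},{"fingers":4.4,"delta_pos":[-0.1,0,0.4],"spin":0}]'
python3 - <<'E'
from h import *
import cv2
s=sense();R=s["ee_rot"];print(s["wrist_force"],s["moment"],s["gripper_width"]*87,np.degrees(np.arctan2(R[1,1],R[0,1]))%180,s["joints"])
im=capture("wrist");cv2.imwrite("pics/w6.png",cv2.resize(im[140:300,200:450,::-1],None,fx=3,fy=3))
E
```

```text
time_s: 7.3
tcp_pos: [0.5836, -0.1413, 0.1227]
ee_rot: [[0.71, -0.704, 0.0], [-0.704, -0.71, 0.0], [0.0, -0.0, -1.0]]
wrist_force: [-0.6, 0.4, -0.5]
gripper_width: 0.572
[-0.62513822  0.41419508 -0.47912679] [ 0.22901253 -0.09607401  0.02994835] 49.78389251080632 45.25757742657194 [ 1.81962764e+00  2.25943188e+01 -8.37830766e+00 -2.69253295e-03
 -5.90027336e+01  4.34393333e+01]
```

View pics/w6.png

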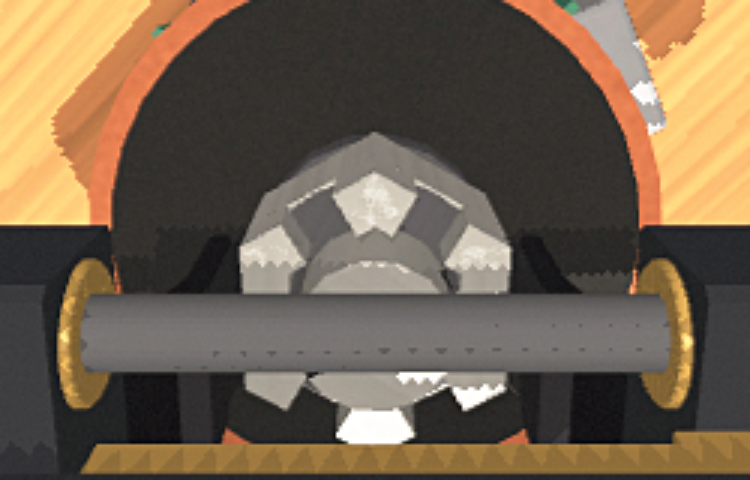

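Grip confirmed: the fingers stopped at 49.8 mm. Next I turn clockwise to 31°, a little short of the measured ~34°.

```bash
python3 -m inch '[{"fingers":4.4,"delta_pos":[0,0,0],"spin":2},{"fingers":4.4,"delta_pos":[0,0,0],"spin":5},{"fingers":4.4,"delta_pos":[0,0,0],"spin":9},{"fingers":4.4,"delta_pos":[0,0,0],"spin":13},{"fingers":4.4,"delta_pos":[0,0,0],"spin":17},{"fingers":4.4,"delta_pos":[0,0,0],"spin":21},{"fingers":4.4,"delta_pos":[0,0,0],"spin":25},{"fingers":4.4,"delta_pos":[0,0,0],"spin":28},{"fingers":4.4,"delta_pos":[0,0,0],"spin":30},{"fingers":4.4,"delta_pos":[0,0,0],"spin":31},{"fingers":4.4,"delta_pos":[0,0,0],"spin":31}]'
python3 - <<'E'
from h import *
import cv2
s=sense();R=s["ee_rot"];print(s["wrist_force"],s["moment"],s["gripper_width"]*87,np.degrees(np.arctan2(R[1,1],R[0,1]))%180,s["joints"])
im=capture("wrist");cv2.imwrite("pics/w7.png",cv2.resize(im[140:300,200:450,::-1],None,fx=3,fy=3,interpolation=cv2.INTER_CUBIC))
im=capture("scene");cv2.imwrite("pics/s7.png",cv2.resize(im[200:310,180:300,::-1],None,fx=5,fy=5,interpolation=cv2.INTER_CUBIC))
E
```

```text
time_s: 8.45
tcp_pos: [0.5837, -0.1412, 0.1227]
ee_rot: [[0.246, -0.969, 0.001], [-0.969, -0.246, 0.0], [-0.0, -0.001, -1.0]]
wrist_force: [0.7, 1.8, -0.2]
gripper_width: 0.566
[ 0.69371131  1.82651136 -0.2234521 ] [ 0.46543679 -0.33479907 -0.00292749] 49.2554349653074 14.256309314877257 [ 1.82448622e+00  2.25952333e+01 -8.37327295e+00 -1.15662362e-02
 -5.89900339e+01  1.24377786e+01]
```

View pics/w7.png

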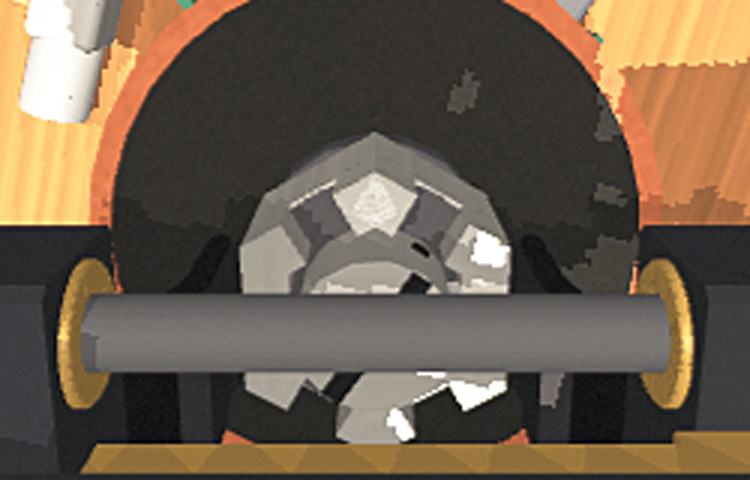

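View pics/s7.png

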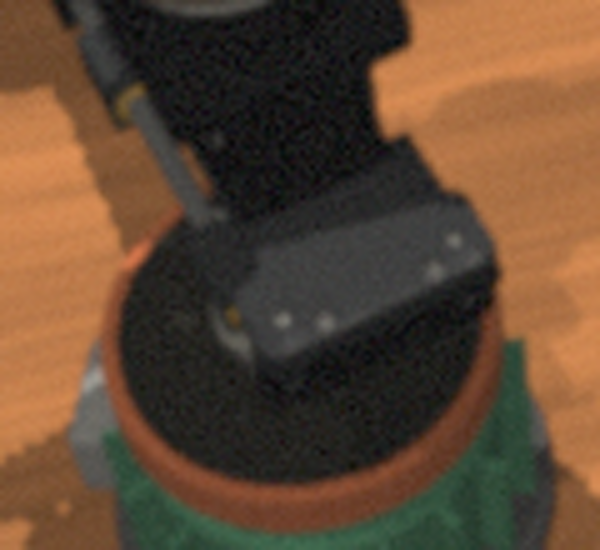

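Run:
```python
from h import *
c=get_calibration("wrist");s=sense();R=s["ee_rot"];g=lambda x,y,z:atz(c,((x+.5)/3-.5+200,(y+.5)/3-.5+140),z)
y=np.degrees(np.arctan2(R[1,1],R[0,1]))%180
a,b=g(415,284,.184),g(345,383,.184);v=a-b;l=np.degrees(np.arctan2(v[1],v[0]))%180
m=(a+b)/2;h=g(420,248,.171);ctr=np.array([.5837,-.1412,.171]);d=h-ctr
print("yaw",y,"line",l,"togo",(y-l+15)%60-15,"len",np.linalg.norm(v),m)
print("hole r",np.hypot(*d[:2]),np.degrees(np.arctan2(d[1],d[0]))%180)
```

```text
yaw 14.255647389172111 line 71.21586396503444 togo 3.039783424137667 len 0.022923355060261205 [ 0.58342432 -0.14251343  0.184     ]
hole r 0.015356257657213858 71.23016562788445
```

```bash
python3 -m inch '[{"fingers":4.4,"delta_pos":[0,0,0],"spin":1.5},{"fingers":4.4,"delta_pos":[0,0,0],"spin":3},{"fingers":4.4,"delta_pos":[0,0,0],"spin":3},{"fingers":4.4,"delta_pos":[0,0,0],"spin":3}]'
python3 - <<'E'
from h import *
import cv2
s=sense();R=s["ee_rot"];print(s["wrist_force"],s["moment"],s["gripper_width"]*87,np.degrees(np.arctan2(R[1,1],R[0,1]))%180)
im=capture("wrist");cv2.imwrite("pics/w8.png",cv2.resize(im[190:290,270:380,::-1],None,fx=6,fy=6,interpolation=cv2.INTER_CUBIC))
E
```

```text
time_s: 8.95
tcp_pos: [0.5838, -0.1413, 0.1227]
ee_rot: [[0.194, -0.981, 0.001], [-0.981, -0.194, 0.0], [-0.0, -0.001, -1.0]]
wrist_force: [2.3, 2.1, -1.4]
gripper_width: 0.574
[ 2.29996053  2.13108232 -1.38560756] [ 0.79060124 -0.70215349 -0.12438687] 49.91701101153168 11.204050975818888
```

View pics/w8.png

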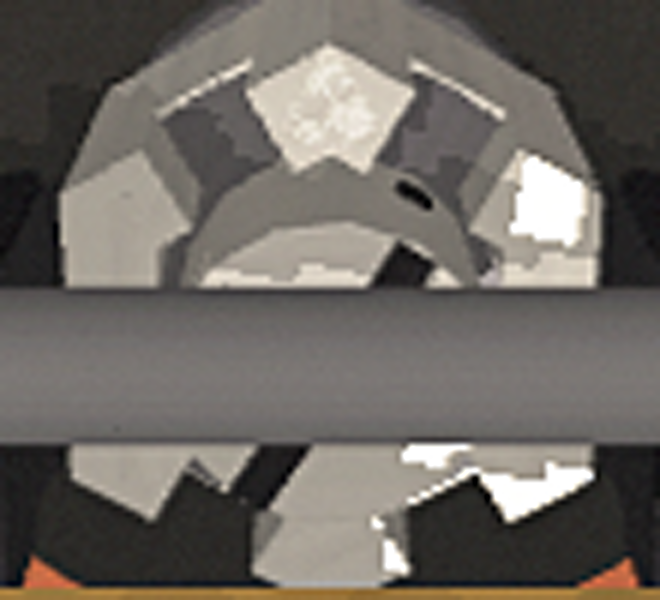

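The hole at (413,195) faces the slot at (440,125), and the turn matches the estimate. Now I open straight, lift and look.

```bash
python3 -m inch '[{"fingers":8.7,"delta_pos":[0,0,0],"spin":0},{"fingers":8.7,"delta_pos":[0,0,0],"spin":0},{"fingers":8.7,"delta_pos":[0,0,0],"spin":0},{"fingers":8.7,"delta_pos":[0,0,0],"spin":0},{"fingers":8.7,"delta_pos":[0,0,0],"spin":0},{"fingers":8.7,"delta_pos":[0,0,0],"spin":0},{"fingers":8.7,"delta_pos":[0,0,0],"spin":0},{"fingers":8.7,"delta_pos":[0,0,-3],"spin":0},{"fingers":8.7,"delta_pos":[0,0,-7],"spin":0},{"fingers":8.7,"delta_pos":[0,0,-11],"spin":0},{"fingers":8.7,"delta_pos":[0,0,-12],"spin":0},{"fingers":8.7,"delta_pos":[0,0,-12],"spin":0},{"fingers":8.7,"delta_pos":[0,0,-12],"spin":0}]'
python3 - <<'E'
from h import *
import cv2
s=sense();print(s["wrist_force"],s["gripper_width"])
im=capture("wrist");cv2.imwrite("pics/w9.png",cv2.resize(im[145:235,270:380,::-1],None,fx=6,fy=6,interpolation=cv2.INTER_CUBIC))
E
```

```text
time_s: 10.3
tcp_pos: [0.5826, -0.1411, 0.2413]
ee_rot: [[0.195, -0.981, -0.002], [-0.981, -0.195, 0.001], [-0.001, 0.002, -1.0]]
wrist_force: [-0.3, -0.1, -1.3]
gripper_width: 0.996
[-0.34368199 -0.0607552  -1.25521956] 0.996472947898952
```

View pics/w9.png

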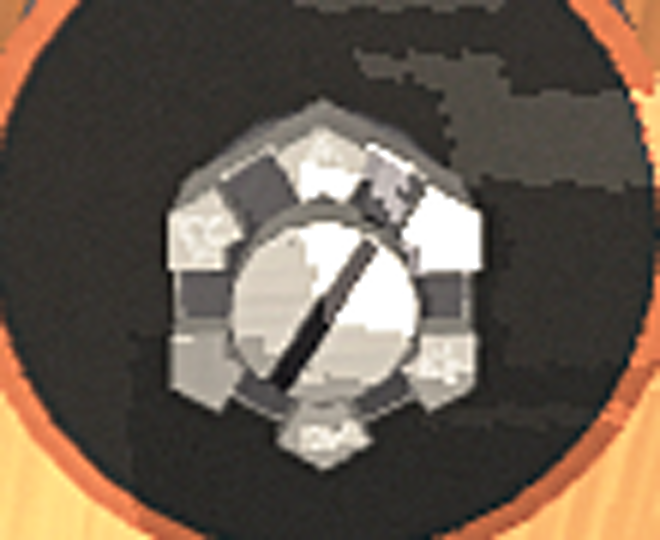

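```bash
python3 - <<'E'
from fit import *
import cv2
fit(get_calibration("wrist"),[(322,126),(482,216),(476,387),(322,469),(172,388),(169,213)],[(281,386),(369,243)],(270,145),6)
E
python3 -m inch '[{"fingers":8.7,"delta_pos":[0,0,-3],"spin":0},{"fingers":8.7,"delta_pos":[5,0,-6],"spin":0},{"fingers":8.7,"delta_pos":[10,0,-6],"spin":0},{"fingers":8.7,"delta_pos":[15,0,-6],"spin":0},{"fingers":8.7,"delta_pos":[15,0,-6],"spin":0},{"fingers":8.7,"delta_pos":[15,0,-6],"spin":0}]'
python3 - <<'E'
from h import *
import cv2
a=capture("top");b=capture("scene")
cv2.imwrite("pics/t10.png",cv2.resize(a[140:240,330:440,::-1],None,fx=5,fy=5,interpolation=cv2.INTER_CUBIC))
cv2.imwrite("pics/s10.png",cv2.resize(b[200:310,180:300,::-1],None,fx=5,fy=5,interpolation=cv2.INTER_CUBIC))
E
```

```text
c [ 0.5835303  -0.14175981  0.176     ] R [0.0288 0.0292 0.029  0.0288 0.029  0.0289] slot 10.97939349715114 line 70.37264956904171 to go 0.606743928109438 [ 0.58339672 -0.14163003  0.184     ] len 0.027220882228236196
time_s: 10.95
tcp_pos: [0.612, -0.2899, 0.2992]
ee_rot: [[0.192, -0.981, -0.005], [-0.981, -0.192, 0.002], [-0.003, 0.005, -1.0]]
wrist_force: [-0.3, 0.4, -0.0]
gripper_width: 1.0
```

View pics/t10.png

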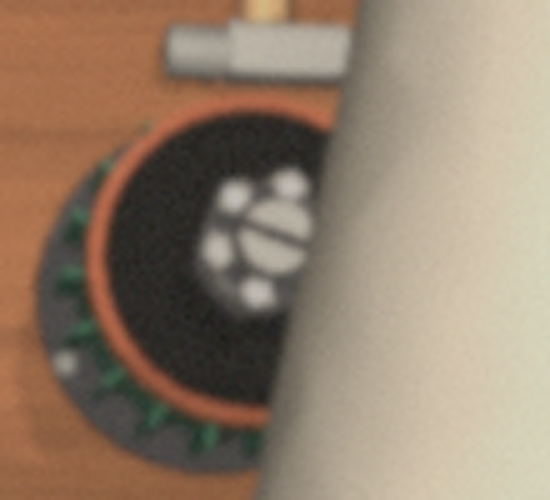

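View pics/s10.png

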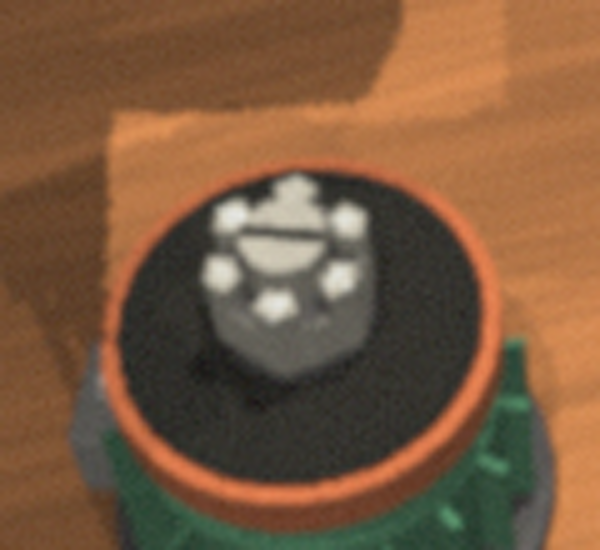

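The line now runs into slots in both views: between the crowns at (235,195) and (217,250) in the top view, and between (230,215)/(220,272) and (350,220)/(340,278) in the scene view. The residual is about 0.6° by the wrist fit, and the gripper is clear.

```bash
python3 -c "
from station import *
print(sense()['wrist_force']);print(finish_job())"
```

```text
[ 0.39706594  0.63486209 -0.23177394]
the job is handed in; nothing more can be done
None
```

I tightened the castle nut about 34° clockwise, so its slots now line up with the cotter hole. Then I let go, lifted clear and handed the job in at about 11 s.

- **Alignment:** after release, a wrist-camera fit put the slots about 0.6° short of the black line, which is within how well I can measure it. The scene view, and the part of the top view the arm didn't hide, also show the line running into slots.
- **Slots against the hole:** while I held the nut before the last 3°, the line and the hole both measured 71.2°.
- **Forces:** the wrist force stayed under about 4 N in every reading, and was near zero at the end with the gripper touching nothing.
- **Failed first grasp:** the fingers closed to 36 mm above the nut without touching it. The pictures put the fingertips about 30 mm short of the reported tool point. I opened, went deeper, and the second grip stopped on the flats at 49.8 mm.
- **Plain nut:** I never went near it, but I didn't measure it again at the end.

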